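Plug in the relay and hold its label holder pressed home behind the lip

ROBOT

A 7-joint arm with a two-finger parallel gripper is mounted at the origin on the work surface. World frame = base frame: x ahead of the robot, y to its left, z up, the work surface at z = 0. Lengths are in m, angles in rad, forces in N, time in s.
With the tool pointing down it reaches from about 0.425 to 0.975 m from the base axis. Payload 16.7 kg.
Tool frame: the origin (TCP) lies at the centre of the arm's flange, where the gripper is bolted on; the fingertips stand 173 mm ahead of it and the grasp point (between the pads) lies 155 mm ahead of it; z points along the fingers, y is the direction in which the jaws open and shut (so a half turn about z gives the same grasp; the last joint's range is limited). The gripper opens to 85 mm and grips with 20 to 120 N. Pads are 22 mm wide; open, the fingers measure 114 mm over their backs; the gripper's body (76 mm by 85 mm) begins 54 mm behind the grasp point. The pads swing forward as they close: fully open they stand 13 mm farther back than shut.
Start: joints at [1.198, 0.426, 0.074, 1.606, -0.034, 1.111, -0.067], TCP at [0.15, -0.658, 0.405] pointing down, gripper open.
Joint ranges: [-2.85, 2.85], [-0.5, 2.14], [-1.23, 1.37], [0.21, 2.46], [-1.02, 4.16], [0.16, 2.05], [-2.73, 2.73]. Speed limits (rad/s): [1.89, 1.89, 2.39, 2.39, 3.01, 3.01, 3.01].

INTERFACE

Orientations are given as a unit quaternion [w, x, y, z].
In Python, from cell import state, capture, camera_model, job_done gives the robot as it stands.
- The arm moves only by the shell command python3 -m handwheel 'ROWS' [FORCE]. ROWS is JSON, a list of rows, each a list of 3 entries, a list of its own where there are three numbers: the shift along the tool's x, y, z in cm, then the turn, a rotation vector about the tool's x, y, z in rad, then the gripper's target within -1 to 1 (fully open at 1, half-way at 0, shut at -1). A call has 1 to 12 rows; each row is the pose to reach, as a shift and turn from the pose measured when the call began, along the tool's axes at that moment; what a row does not reach only later rows make up. A row lasts 1/12 s, in which the tool goes at most 41.7 mm and 7.16 degrees, less where a joint would pass 70% of its speed; a pose out of reach is approached as far as the arm can. A call with a gripper value outside its range is refused whole. The fingers move at their own pace and stop on an object; FORCE is the grip in N (left out, the last holds). Time passes only in rows, so rows that repeat a pose let the fingers close. It gives the time, the measured TCP pose, the force and the opening at its end, in the units of the state.
- state(): the state, without advancing time (a new reading comes with each control period).
- capture(name): name is "scene" or "top"; returns (picture, depth): 384x512x3 uint8, blue, green, red; 384x512 float32, m along the optical axis (not along the pixel's ray), 0 where there is no reading.
- camera_model(name): a dict with "camera_matrix" (3x3 intrinsics, pixels), "R" (3x3) and "t" (3): a world point X has camera coordinates R X + t. Camera axes: x right, y down, z forward; pixel columns grow to the right and rows downward; lengths in m; the calibration is good to about 2 mm. A picture is of the moment at which its call begins. camera_model takes no time and is no camera call.
- job_done(): hands the job in, once; it reports no verdict.
The state is a dict: "clock": time; "q": joint angles; "joint_vel": joint speeds; "tau": joint torques, N m; "tcp_pos": TCP position; "tool_rot": TCP orientation; "force": force on the tool from outside, world axes, zero at the start; "ft_torque": the same for the moment, N m; "finger_gap": finger opening in m.
Only numpy, scipy, OpenCV 4.12 (cv2) and the standard library are available. Lean on these libraries where they do the work, as an engineer would, in place of code of your own. Each camera call takes 0.05 s, during which the arm holds its last target. There are 200 camera calls.

TASK

Plug the loose square-footed relay fully down into the empty socket on the carrier and let go of it; then take the wide label holder out of the wooden rack, push it down upright behind the lip at the carrier's front edge, and press it fully home against the sprung clip. Finish while still holding it firmly pressed home, because it springs back up if you let go (a colleague will then put in its screw), and leave all the other things where they are.

Things in the scene. Friction and masses are not known exactly. Their poses are not given: they have to be found in the camera images.
- relay_mid (a point): Centre (half-way up) of the loose plug-in relay, 55 mm tall, standing upright on the table on its foot. Square foot 22 x 22 mm, 15 mm high (black); above it a square body 34 x 34 mm, 40 mm high (black below, grey cover above). z axis up, x and y along its sides; 90 g or so. It is square, so any quarter turn fits.
- carrier: Fixed aluminium plate 190 x 220 mm (x, y), 8 mm thick, flat on the table. Origin on its underside, 5 mm to -x of its middle. 45 mm to +x of it, a row of three black modules 70 mm apart along y, in any order: one is the empty socket, two carry fixed relays like the loose one, 72 mm high. The label channel runs along y 60 mm to -x of it (front edge).
- socket_mouth (a point): Centre of the mouth of the empty socket, in the top face (32 mm above the table) of a black module 52 x 56 mm. Square hole 24 x 24 mm, 18 mm deep, sides along this point's x and y, chamfered. Fully plugged in, the relay's body rests on the top face, its centre 12.5 mm above this point. Along y at least 31 mm is free beside the relay, along x over 80 mm.
- slot (a point): Middle of the label channel, at the level (12 mm above the table) of the holder's lower edge when fully home. x: across the channel, from lip to shelf edge; y: along it; z up. Open at the top; 7 mm wide between lip (-x side, 22 mm up from here) and shelf edge (+x side, 32 mm up), each flared outward over 8 mm more; end cheeks leave 87 mm along y.
- clip (a joint): Travel of the sprung steel clip bar on the floor of the label channel, in m: 0 = up (its top is 8 mm above point slot), 0.008 = fully pressed down. It starts to yield at 4 N and is fully down at 12 N; it pushes back up.
- holder_mid (a point): Centre (half-way up) of the wide white label holder, 70 mm tall, on edge in a rack slot. Plate 4 mm thick (x), 80 mm wide (y), 58 mm high; grip rib along the top 14 mm thick (x), 60 mm wide, 14 mm high, its middle 28 mm above this point. z up; same front and back; about 50 g; may lean a few degrees. Fully home, its centre is 35 mm above point slot.
- short_holder_mid (a point): Centre of a second, similar holder, only 50 mm wide (rib 38 mm), in the other slot of the rack: not wanted, leave it there. The two may be either way round.
- rack: Fixed plywood rack block 150 x 110 mm (x, y), 30 mm high; origin at the centre of its underside. Two slots along y, 5.5 mm wide and 22 mm deep, 35.5 mm either side of the middle in x; the holders stand in them.
- octal: Round relay (bystander), 36 mm diameter, 55 mm tall, with a round foot; origin at the underside. Leave alone.
- contactor: Contactor (bystander), block 45 x 55 mm, 54 mm tall; origin at the underside. Leave alone.
- screwdriver: Screwdriver lying on the table (bystander). Leave alone.
- tape: Roll of tape lying flat, 90 mm across, 19 mm high (bystander). Leave alone.
- bin: Small empty blue bin 110 x 100 mm, 50 mm high; origin at the underside (bystander). Leave alone.
- mug: White mug, 80 mm across, 90 mm tall; origin at the underside (bystander). Leave alone.
- relay: The loose relay itself; origin at the centre of its foot's underside.
- holder: The wide label holder itself; origin at the middle of its lower edge.
Not all that is in view belongs to the job. What is shaped like the holder but orange is not meant.

How it is judged:
By the outcome, as a careful person would: the job done as asked, in the order asked, and still so for the second after the job is handed in, while the arm keeps its last pose, push and grip.
It also fails if it takes over 51 s, if anything falls off the work surface, if the arm or the gripper's body presses on something with over 40 N, if the wrist force passes 120 N, or if a joint passes its speed limit or range.

## Working session

There is one attempt and no reset: what is moved stays moved. The work goes in short steps, Python scripts to look and compute and a shell command to move; the robot and the scene stay as the last step left them, time stands still between calls to the robot, and variables do not carry over. Pictures are saved under pics/ and viewed, about 8 in all and at most 12, crops included, and the job is handed in when it is done.

```bash
ls; mkdir -p pics
python3 - <<'E'
from cell import *
import cv2,numpy as np
print(state())
for n in("scene","top"):
    im,d=capture(n); m=camera_model(n); print(n,m)
    cv2.imwrite(f"pics/{n}0.png",cv2.resize(im,(800,600))); np.savez(f"{n}0.npz",im=im,d=d)
E
```

```text
pics
{'clock': 0.0, 'q': array([ 1.19751367,  0.42674562,  0.0738652 ,  1.6065826 , -0.03406831,
        1.11081009, -0.06711134]), 'joint_vel': array([ 7.53397224e-04, -1.00272066e-03,  6.63666352e-04,  3.18697714e-03,
       -1.79436241e-05, -1.65478433e-04,  1.44191798e-03]), 'tau': array([-1.22454236e-03, -9.49871850e+01,  3.76018927e+00, -4.63537502e+01,
        1.91320659e-02,  1.01080583e-02, -9.04769422e-06]), 'tcp_pos': array([ 0.14973327, -0.65800311,  0.40401258]), 'tool_rot': array([-6.28663285e-04,  9.93748788e-01,  1.11637504e-01, -1.36083896e-04]), 'force': array([ 0.0070128 , -0.11593817, -0.5428143 ]), 'ft_torque': array([ 0.02185464, -0.0083158 ,  0.00197845]), 'finger_gap': 0.0853765838755204}
scene {'camera_matrix': array([[373.89462044,   0.        , 251.39558507],
       [  0.        , 373.89462044, 191.83048755],
       [  0.        ,   0.        ,   1.        ]]), 'R': array([[ 0.70053254,  0.71335839,  0.01933814],
       [ 0.45698559, -0.42762624, -0.77993587],
       [-0.5481043 ,  0.55520771, -0.6255606 ]]), 't': array([-0.38606311, -0.22599803,  1.37118945])}
top {'camera_matrix': array([[439.44930735,   0.        , 252.81214939],
       [  0.        , 439.44930735, 188.36431456],
       [  0.        ,   0.        ,   1.        ]]), 'R': array([[-0.00457388, -0.99982388,  0.01820126],
       [-0.99397943,  0.00255308, -0.10953711],
       [ 0.10947135, -0.01859269, -0.99381605]]), 't': array([-0.02418184,  0.57642906,  1.27956069])}
```

View pics/scene0.png

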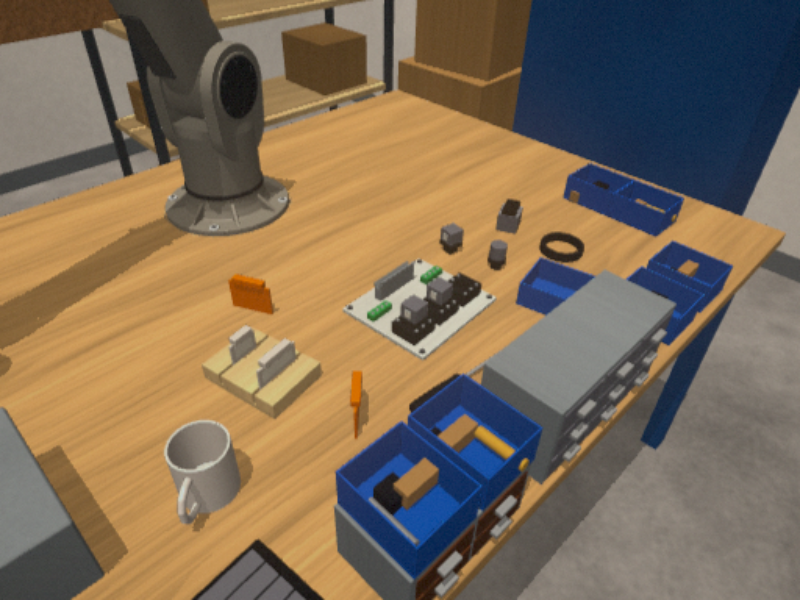

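View pics/top0.png

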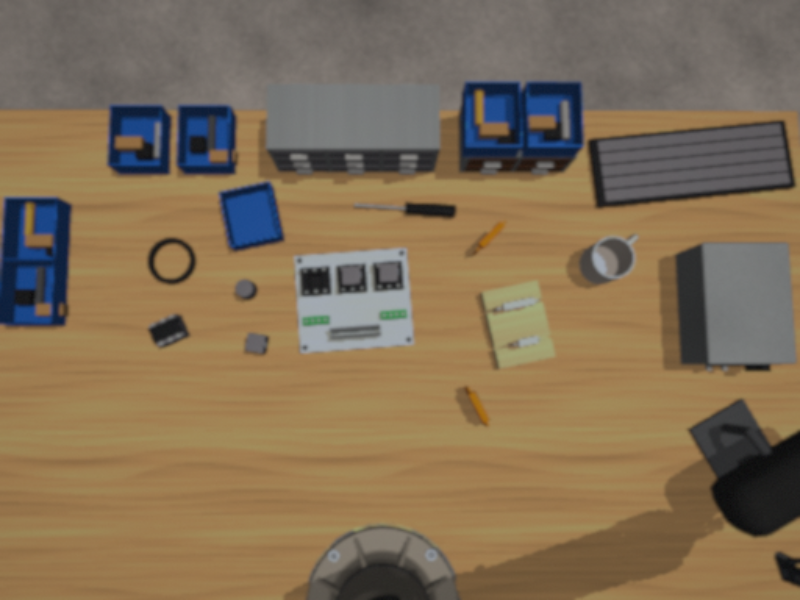

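Top view (800×600): loose relay with a square top at (257,344), not the round octal at (245,289). The empty socket is the open module at (315,280) and the label channel is at (355,332). There are two white holders in the rack: (515,305), which is longer and so the wide one, and (523,343), the short one. The orange ones at (490,236) and (477,405) are decoys. I'll confirm this in an enlarged crop and measure.

```bash
cat > h.py <<'E'
import numpy as np,cv2
from cell import camera_model,state,capture
from scipy.spatial.transform import Rotation as Ro
def ray(n,px,z):
    m=camera_model(n);K,R,t=m["camera_matrix"],m["R"],m["t"]
    px=np.atleast_2d(px).astype(float);d=np.c_[px,np.ones(len(px))]@np.linalg.inv(K).T@R
    C=-R.T@t;return C+d*((z-C[2])/d[:,2])[:,None]
def cloud(n,d):
    m=camera_model(n);K,R,t=m["camera_matrix"],m["R"],m["t"]
    v,u=np.indices(d.shape);p=np.stack([u,v,np.ones_like(u)],-1)@np.linalg.inv(K).T*d[...,None]
    return (p-t)@R
def proj(n,X):
    m=camera_model(n);c=np.atleast_2d(X)@m["R"].T+m["t"];c=c@m["camera_matrix"].T;return c[:,:2]/c[:,2:]
E
python3 - <<'E'
from h import *
A=np.load("top0.npz");B=np.load("scene0.npz");im,d=A["im"],A["d"]
a=cv2.resize(im[140:240,90:357],None,fx=3,fy=3,interpolation=2);b=cv2.resize(B["im"][130:275,120:340],None,fx=2,fy=2,interpolation=2)
o=np.zeros((600,801,3),np.uint8);o[:300]=a;o[305:305+290,:440]=b;cv2.imwrite("pics/c1.png",o)
P=cloud("top",d);z=P[...,2]
print("table",np.median(z[260:300,100:200]),z[260:300,100:200].std())
def blob(u0,u1,v0,v1,zl,zh,ztop):
    m=np.zeros(z.shape,np.uint8);m[v0:v1,u0:u1]=(z[v0:v1,u0:u1]>zl)&(z[v0:v1,u0:u1]<zh)
    n,l,s,c=cv2.connectedComponentsWithStats(m)
    for i in range(1,n):
        if s[i,4]<8:continue
        px=np.argwhere(l==i)[:,::-1];W=ray("top",px,ztop)
        r=cv2.minAreaRect(W[:,:2].astype(np.float32)*1000)
        print("px",c[i].round(1),"n",s[i,4],"mean",W.mean(0).round(4),"zmed",np.median(z[l==i]).round(4),"rect",np.round(r[0],1),np.round(r[1],1),round(r[2],1))
for nm,a in dict(relay=(150,180,205,232,.04,.07,.055),fixed=(185,270,160,200,.055,.09,.072),modules=(185,270,160,200,.024,.045,.032),shelf=(190,270,195,225,.024,.06,.044),rackhold=(300,370,170,240,.05,.12,.078),rack=(300,370,170,240,.02,.04,.03)).items(): print(nm);blob(*a)
# carrier plate: bright mask contour
g=im.min(2);m=np.zeros(z.shape,np.uint8);m[150:235,180:275]=(g[150:235,180:275]>110)
m=cv2.morphologyEx(m,3,np.ones((15,15)));c=max(cv2.findContours(m,0,1)[0],key=cv2.contourArea)[:,0]
W=ray("top",c,.008);r=cv2.minAreaRect(W[:,:2].astype(np.float32)*1000);print("carrier",r, cv2.boxPoints(r))
E
```

```text
table -0.0005913874123210405 0.08436150402297223
relay
px [163.1 219.2] n 148 mean [0.4847 0.2348 0.055 ] zmed 0.0545 rect [484.6 234.6] [36.5 33.2] 80.3
fixed
px [248.1 174.3] n 147 mean [ 0.613  -0.0119  0.072 ] zmed 0.0714 rect [613.9 -11.7] [34.8 35.2] 89.9
px [224.1 176.1] n 149 mean [0.6079 0.0576 0.072 ] zmed 0.0713 rect [608.2  57.9] [35.1 34.8] 0.1
modules
px [247.5 177.3] n 179 mean [ 0.6098 -0.0104  0.032 ] zmed 0.0322 rect [613.8 -11.2] [52.8 55.8] 4.3
px [224.6 179. ] n 177 mean [0.6047 0.0578 0.032 ] zmed 0.0314 rect [608.6  58.4] [53.1 55.8] 4.7
px [201.1 179.3] n 266 mean [0.6038 0.1281 0.032 ] zmed 0.0314 rect [603.5 126.8] [51.4 56.5] 0.6
shelf
px [226.4 212.2] n 190 mean [0.5047 0.0518 0.044 ] zmed 0.0435 rect [504.7  50.6] [22.5 94.4] 4.2
rackhold
px [330.7 194.4] n 111 mean [ 0.5533 -0.2498  0.078 ] zmed 0.0772 rect [ 553.1 -249. ] [14.1 80.4] 12.3
px [337.1 218.2] n 74 mean [ 0.4846 -0.2666  0.078 ] zmed 0.0767 rect [ 484.3 -264.9] [13.4 49.8] 11.0
rack
px [326.  188.3] n 402 mean [ 0.5761 -0.2459  0.03  ] zmed 0.0299 rect [ 574.7 -247.2] [ 36.5 111.3] 12.1
px [332.4 214.1] n 1222 mean [ 0.4989 -0.263   0.03  ] zmed 0.0299 rect [ 499.2 -263.4] [108.7 111.6] 11.8
carrier ((569.3776245117188, 55.06553268432617), (194.31927490234375, 224.4836883544922), 4.161149024963379) [[464.32965  159.96141 ]
 [480.6186   -63.930527]
 [674.4256   -49.830345]
 [658.13666  174.06158 ]]
```

View pics/c1.png

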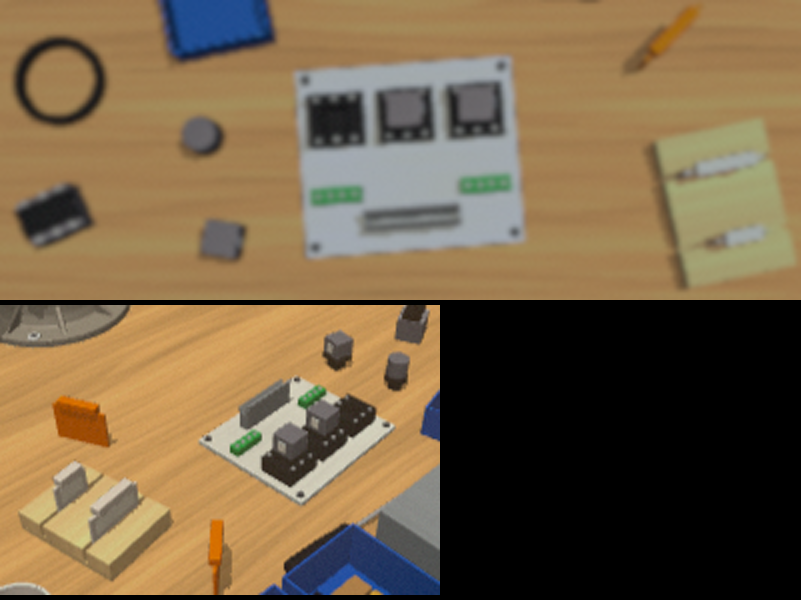

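The crop confirms all of these. Measured sizes match the given ones: relay 36×33 mm with its top at 54.5 mm, module 51×56, wide holder 80 long against 50 for the short one, carrier 194×224. I'll go with these.

```bash
cat >> h.py <<'E'
def go(gp,yaw,s=None):
    "tool-frame shift (cm) and rotvec to bring grasp point to gp with tool y at yaw deg, pointing down"
    s=s or state();q=np.asarray(s["tool_rot"]);R0=Ro.from_quat(np.r_[q[1:],q[0]])
    a=np.radians(yaw);y=np.array([np.cos(a),np.sin(a),0]);z=np.array([0,0,-1.]);R1=np.c_[np.cross(y,z),y,z]
    p=np.array(gp)-.155*z
    print("shift",(R0.inv().apply(p-s["tcp_pos"])*100).round(2),"rot",(R0.inv()*Ro.from_matrix(R1)).as_rotvec().round(3))
def st():
    s=state();q=s["tool_rot"];R=Ro.from_quat(np.r_[q[1:],q[0]]).as_matrix()
    print("t",round(s["clock"],2),"grasp",(s["tcp_pos"]+.155*R[:,2]).round(4),"yaw",np.degrees(np.arctan2(R[1,1],R[0,1])).round(2),"tilt",R[:2,2].round(4),"F",s["force"].round(1),"gap",round(s["finger_gap"],4))
E
python3 - <<'E'
from h import *
st();go((.52,-.20,.235),-40);go((.4846,.2346,.14),-9)
E
```

```text
t 0.1 grasp [ 0.1497 -0.6578  0.2491] yaw -77.18 tilt [-0.0004  0.0012] F [ 1.2  0.5 -0.2] gap 0.0855
shift [ 46.27 -36.44   1.45] rot [-0.001 -0.    -0.649]
shift [ 52.46 -79.59  11.  ] rot [-1.00e-03 -1.00e-03 -1.19e+00]
```

```bash
W='[46.3,-36.4,1.4],[0,0,-0.65],1'; 
python3 -m handwheel '[[[46.3,-36.4,1.4],[0,0,-0.65],1],[[46.3,-36.4,1.4],[0,0,-0.65],1],[[46.3,-36.4,1.4],[0,0,-0.65],1],[[46.3,-36.4,1.4],[0,0,-0.65],1],[[46.3,-36.4,1.4],[0,0,-0.65],1],[[46.3,-36.4,1.4],[0,0,-0.65],1],[[46.3,-36.4,1.4],[0,0,-0.65],1],[[46.3,-36.4,1.4],[0,0,-0.65],1],[[46.3,-36.4,1.4],[0,0,-0.65],1],[[46.3,-36.4,1.4],[0,0,-0.65],1],[[46.3,-36.4,1.4],[0,0,-0.65],1],[[46.3,-36.4,1.4],[0,0,-0.65],1]]'
python3 - <<'E'
from h import *
st();go((.4846,.2346,.14),-9)
E
```

```text
clock: 1.1
tcp_pos: [0.465, -0.2678, 0.3926]
tool_rot: [-0.001, 0.906, 0.423, 0.0]
force: [0.4, -1.1, 0.4]
finger_gap: 0.0855
t 1.1 grasp [ 0.465  -0.2677  0.2376] yaw -39.95 tilt [-0.0004  0.001 ] F [ 0.4 -1.1  0.4] gap 0.0855
shift [ 39.77 -30.75   9.81] rot [-0.001 -0.001 -0.54 ]
```

```bash
python3 -m handwheel '[[[39.8,-30.8,4],[0,0,-0.54],1],[[39.8,-30.8,4],[0,0,-0.54],1],[[39.8,-30.8,4],[0,0,-0.54],1],[[39.8,-30.8,4],[0,0,-0.54],1],[[39.8,-30.8,4],[0,0,-0.54],1],[[39.8,-30.8,4],[0,0,-0.54],1],[[39.8,-30.8,9.8],[0,0,-0.54],1],[[39.8,-30.8,9.8],[0,0,-0.54],1],[[39.8,-30.8,9.8],[0,0,-0.54],1],[[39.8,-30.8,9.8],[0,0,-0.54],1],[[39.8,-30.8,9.8],[0,0,-0.54],1],[[39.8,-30.8,9.8],[0,0,-0.54],1]]' >/dev/null
python3 -m handwheel '[[[0,0,0],[0,0,0],1],[[0,0,0],[0,0,0],1]]'
python3 - <<'E'
from h import *
st();go((.4846,.2346,.10),-9);go((.4846,.2346,.04),-9)
E
```

```text
clock: 2.27
tcp_pos: [0.4825, 0.2227, 0.2984]
tool_rot: [-0.001, 0.759, 0.651, -0.001]
force: [-0.9, -0.3, 0.4]
finger_gap: 0.0852
t 2.27 grasp [0.4821 0.223  0.1434] yaw -8.77 tilt [-0.0027  0.0015] F [-0.9 -0.3  0.4] gap 0.0852
shift [1.2  0.04 4.34] rot [-0.003 -0.001  0.004]
shift [ 1.19  0.06 10.34] rot [-0.003 -0.001  0.004]
```

```bash
python3 -m handwheel '[[[1.2,0,4],[0,0,0],0.4],[[1.2,0,7],[0,0,0],0.4],[[1.2,0,9],[0,0,0],0.4],[[1.2,0,10.3],[0,0,0],0.4],[[1.2,0,10.3],[0,0,0],0.4],[[1.2,0,10.3],[0,0,0],0.4],[[1.2,0,10.3],[0,0,0],-1],[[1.2,0,10.3],[0,0,0],-1],[[1.2,0,10.3],[0,0,0],-1],[[1.2,0,10.3],[0,0,0],-1],[[1.2,0,10.3],[0,0,0],-1],[[1.2,0,10.3],[0,0,0],-1]]' 50
python3 - <<'E'
from h import *
st();go((.48,.2346,.12),-9);go((.6035,.1278,.14),4.2)
E
```

```text
clock: 3.27
tcp_pos: [0.4846, 0.2348, 0.197]
tool_rot: [-0.001, 0.759, 0.651, 0.0]
force: [-1.4, -1.6, 7.4]
finger_gap: 0.0331
t 3.27 grasp [0.4845 0.2351 0.042 ] yaw -8.79 tilt [-0.0004  0.0019] F [-1.4 -1.6  7.4] gap 0.0331
shift [-0.07 -0.46 -7.8 ] rot [-0.001 -0.002  0.004]
shift [-8.74 13.38 -9.83] rot [-0.001 -0.002 -0.227]
```

```bash
python3 -m handwheel '[[[0,0,-4],[0,0,0],-1],[[0,0,-8],[0,0,0],-1],[[-2,3,-8.6],[0,0,-0.1],-1],[[-5,7,-8.6],[0,0,-0.2],-1],[[-8.7,11,-8.6],[0,0,-0.227],-1],[[-8.7,13.4,-8.6],[0,0,-0.227],-1],[[-8.7,13.4,-8.6],[0,0,-0.227],-1],[[-8.7,13.4,-8.6],[0,0,-0.227],-1],[[-8.7,13.4,-8.6],[0,0,-0.227],-1],[[-8.7,13.4,-8.6],[0,0,-0.227],-1]]'
python3 - <<'E'
from h import *
st()
for n in("top","scene"):
    im,d=capture(n);np.savez(n+"1.npz",im=im,d=d)
    if n=="scene": cv2.imwrite("pics/s1.png",cv2.resize(im[100:250,200:400],(800,600),interpolation=2))
go((.6035,.1278,.09),4.2)
E
```

```text
clock: 4.1
tcp_pos: [0.603, 0.129, 0.2832]
tool_rot: [-0.001, 0.68, 0.733, 0.001]
force: [0.5, 0.3, -1.6]
finger_gap: 0.0333
t 4.1 grasp [0.603  0.1294 0.1282] yaw 4.29 tilt [-0.0001  0.0022] F [ 0.5  0.3 -1.6] gap 0.0333
shift [-0.14  0.03  3.82] rot [ 0.    -0.002  0.002]
```

View pics/s1.png

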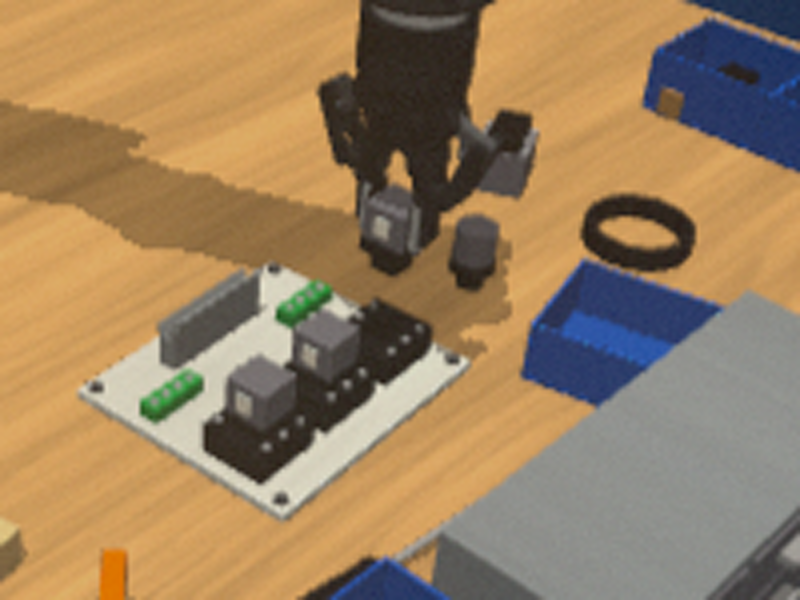

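```bash
python3 -m handwheel '[[[-0.13,0.03,3],[0,0,0],-1],[[-0.13,0.03,4.6],[0,0,0],-1],[[-0.13,0.03,5.2],[0,0,0],-1],[[-0.13,0.03,5.4],[0,0,0],-1],[[-0.13,0.03,5.6],[0,0,0],-1],[[-0.13,0.03,5.7],[0,0,0],-1],[[-0.13,0.03,5.7],[0,0,0],-1]]'
python3 -c "
from h import *
st()"
```

```text
clock: 4.78
tcp_pos: [0.6034, 0.128, 0.2268]
tool_rot: [-0.0, 0.68, 0.733, 0.001]
force: [-0.5, -3.1, 0.5]
finger_gap: 0.0335
t 4.78 grasp [0.6035 0.1282 0.0718] yaw 4.33 tilt [0.0004 0.0015] F [-0.5 -3.1  0.5] gap 0.0335
```

```bash
python3 -m handwheel '[[[-0.05,0,0.1],[0,0,0],-1],[[-0.05,0,0.2],[0,0,0],-1],[[-0.05,0,0.3],[0,0,0],-1],[[-0.05,0,0.4],[0,0,0],-1]]'
python3 -c "
from h import *
st()"
```

```text
clock: 5.12
tcp_pos: [0.6035, 0.1278, 0.2228]
tool_rot: [-0.0, 0.68, 0.733, 0.001]
force: [-0.4, -1.9, -0.9]
finger_gap: 0.0333
t 5.12 grasp [0.6036 0.1281 0.0678] yaw 4.34 tilt [0.0006 0.0018] F [-0.4 -1.9 -0.9] gap 0.0333
```

```bash
python3 -m handwheel '[[[-0.03,0,0.2],[0,0,0],-1],[[-0.03,0,0.4],[0,0,0],-1],[[-0.03,0,0.6],[0,0,0],-1],[[-0.03,0,0.75],[0,0,0],-1],[[-0.03,0,0.85],[0,0,0],-1],[[-0.03,0,0.9],[0,0,0],-1]]'
python3 -c "
from h import *
st()"
```

```text
clock: 5.62
tcp_pos: [0.6035, 0.1275, 0.214]
tool_rot: [-0.0, 0.68, 0.733, 0.001]
force: [-5.5, -1.7, 11.9]
finger_gap: 0.0334
t 5.62 grasp [0.6036 0.1278 0.059 ] yaw 4.34 tilt [0.0004 0.0016] F [-5.5 -1.7 11.9] gap 0.0334
```

```bash
python3 -m handwheel '[[[0,0,0.1],[0,0,0],-1],[[0,0,0.15],[0,0,0],-1],[[0,0,0.15],[0,0,0],-1]]'
python3 -c "
from h import *
st()"
python3 -m handwheel '[[[0,0,0],[0,0,0],0.2],[[0,0,0],[0,0,0],0.4],[[0,0,0],[0,0,0],0.5],[[0,0,0],[0,0,0],0.5],[[0,0,-2],[0,0,0],0.5],[[0,0,-5],[0,0,0],0.5],[[0,0,-9],[0,0,0],0.5],[[0,0,-12],[0,0,0],0.5],[[-4,0,-14],[0,0,0],0.5],[[-8,0,-14],[0,0,0],0.5],[[-12,0,-14],[0,0,0],0.5],[[-16,0,-14],[0,0,0],0.5]]'
python3 - <<'E'
from h import *
st();go((.5535,-.249,.16),12.2)
im,d=capture("scene");cv2.imwrite("pics/s2.png",cv2.resize(im[100:250,200:400],(800,600),interpolation=2))
E
```

```text
clock: 5.87
tcp_pos: [0.6034, 0.1277, 0.2139]
tool_rot: [0.0, 0.68, 0.733, 0.001]
force: [-10.8, -4.0, 26.9]
finger_gap: 0.0335
t 5.87 grasp [0.6035 0.1278 0.0589] yaw 4.34 tilt [0.0008 0.0007] F [-10.8  -4.   26.9] gap 0.0335
clock: 6.87
tcp_pos: [0.6153, -0.0339, 0.3543]
tool_rot: [0.001, 0.68, 0.733, 0.001]
force: [0.8, -0.8, 0.1]
finger_gap: 0.0641
t 6.87 grasp [ 0.6156 -0.0338  0.1993] yaw 4.35 tilt [0.0017 0.0003] F [ 0.8 -0.8  0.1] gap 0.0641
shift [-20.98  -7.8    3.91] rot [ 0.002 -0.    -0.137]
```

View pics/s2.png

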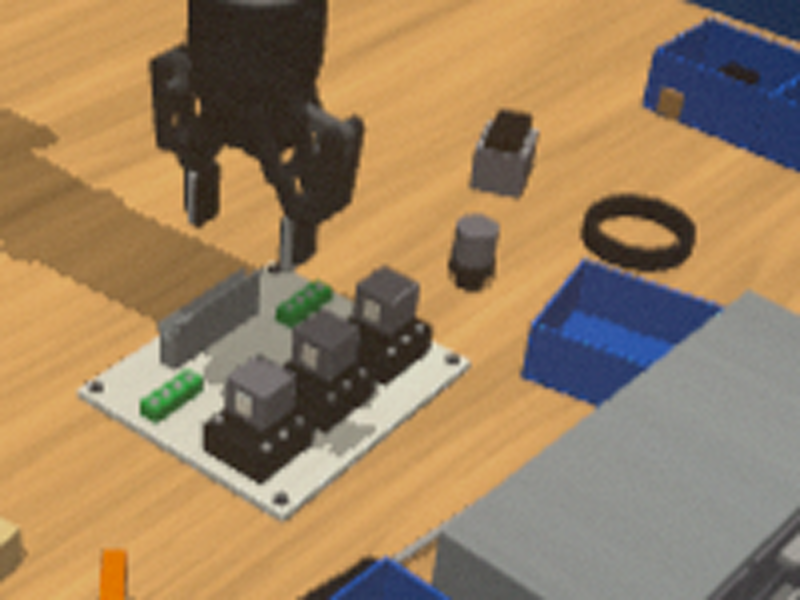

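The relay at (385,295) sits level with its neighbours at (325,340) and (262,390), so it is seated and released. Next, the holder.

```bash
python3 -m handwheel '[[[-21,-7.8,2],[0,0,-0.137],0],[[-21,-7.8,2],[0,0,-0.137],0],[[-21,-7.8,2],[0,0,-0.137],0],[[-21,-7.8,3.9],[0,0,-0.137],0],[[-21,-7.8,3.9],[0,0,-0.137],0],[[-21,-7.8,3.9],[0,0,-0.137],0],[[-21,-7.8,3.9],[0,0,-0.137],0],[[-21,-7.8,3.9],[0,0,-0.137],0],[[-21,-7.8,3.9],[0,0,-0.137],0],[[-21,-7.8,3.9],[0,0,-0.137],0]]'
python3 - <<'E'
from h import *
im,d=capture("top");z=cloud("top",d)[...,2];print("relay heights",[np.median(z[v-2:v+3,u-2:u+3]).round(4) for u,v in((200,178),(224,176),(248,174))])
st();go((.5535,-.249,.073),12.2)
E
```

```text
clock: 7.75
tcp_pos: [0.5527, -0.2566, 0.3154]
tool_rot: [0.001, 0.631, 0.776, -0.001]
force: [0.5, 0.8, 0.1]
finger_gap: 0.0428
relay heights [np.float64(0.0723), np.float64(0.0719), np.float64(0.0723)]
t 7.8 grasp [ 0.5529 -0.2571  0.1605] yaw 11.82 tilt [ 0.001  -0.0033] F [0.1 0.  0.6] gap 0.0427
shift [0.75 0.23 8.74] rot [ 0.     0.003 -0.007]
```

```bash
python3 -m handwheel '[[[0.75,0.2,3],[0,0,-0.007],0],[[0.75,0.2,6],[0,0,-0.007],0],[[0.75,0.2,8],[0,0,-0.007],0],[[0.75,0.2,8.7],[0,0,-0.007],0],[[0.75,0.2,8.7],[0,0,-0.007],0],[[0.75,0.2,8.7],[0,0,-0.007],-0.4],[[0.75,0.2,8.7],[0,0,-0.007],-1],[[0.75,0.2,8.7],[0,0,-0.007],-1],[[0.75,0.2,8.7],[0,0,-0.007],-1],[[0.75,0.2,8.7],[0,0,-0.007],-1],[[0.75,0.2,8.7],[0,0,-0.007],-1]]' 80
python3 - <<'E'
from h import *
st();go((.5046,.0504,.12),4.2)
E
```

```text
clock: 8.72
tcp_pos: [0.5536, -0.2492, 0.2302]
tool_rot: [0.002, 0.628, 0.778, -0.001]
force: [-2.5, 1.0, 7.7]
finger_gap: 0.0121
t 8.72 grasp [ 0.554  -0.2499  0.0752] yaw 12.21 tilt [ 0.0027 -0.0044] F [-2.5  1.   7.7] gap 0.0121
shift [30.3   1.55 -4.62] rot [0.002 0.005 0.14 ]
```

```bash
python3 -m handwheel '[[[0,0,-2],[0,0,0],-1],[[0,0,-5],[0,0,0],-1],[[0,0,-8],[0,0,0],-1],[[4,0.2,-8],[0,0,0.02],-1],[[8,0.4,-8],[0,0,0.05],-1],[[12,0.6,-8],[0,0,0.08],-1],[[16,0.8,-8],[0,0,0.1],-1],[[20,1.1,-8],[0,0,0.12],-1],[[24,1.3,-8],[0,0,0.14],-1],[[28,1.5,-8],[0,0,0.14],-1],[[30.3,1.5,-8],[0,0,0.14],-1],[[30.3,1.5,-8],[0,0,0.14],-1]]'
python3 -m handwheel '[[[0,0,0],[0,0,0],-1],[[0,0,0],[0,0,0],-1]]' >/dev/null
python3 - <<'E'
from h import *
st();go((.5046,.0504,.12),4.2)
im,d=capture("scene");np.savez("scene2.npz",im=im,d=d)
cv2.imwrite("pics/s3.png",cv2.resize(im[80:230,180:380],(800,600),interpolation=2))
im,d=capture("top");np.savez("top2.npz",im=im,d=d)
E
```

```text
clock: 9.72
tcp_pos: [0.503, 0.0559, 0.3104]
tool_rot: [0.003, 0.678, 0.735, 0.001]
force: [0.3, 0.4, -0.7]
finger_gap: 0.0121
t 9.88 grasp [0.5042 0.0559 0.1564] yaw 4.63 tilt [ 0.007  -0.0032] F [ 0.7 -0.8 -0.8] gap 0.0122
shift [-0.6   0.07  3.65] rot [0.007 0.004 0.007]
```

View pics/s3.png

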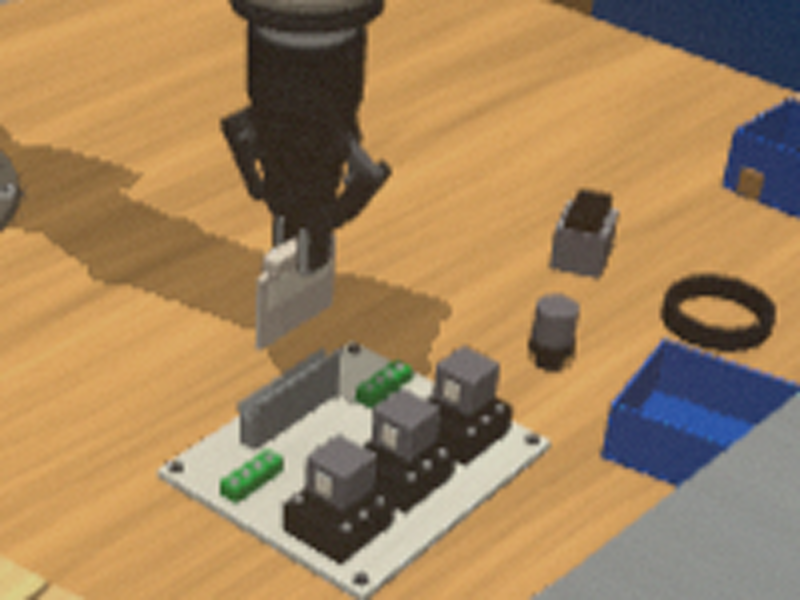

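```bash
cat > m.py <<'E'
from h import *
a=np.radians(4.2);ex=np.array([np.cos(a),np.sin(a)]);ey=np.array([-ex[1],ex[0]]);S=np.array([.5046,.0504])
def local(n,d):
    P=cloud(n,d);q=P[...,:2]-S;return np.stack([q@ex,q@ey,P[...,2]],-1)*1000
E
python3 - <<'E'
from m import *
B=np.load("scene2.npz");L=local("scene",B["d"]);g=B["im"].min(2).astype(int)
x,y,z=L[...,0],L[...,1],L[...,2]
mk=(abs(x)<15)&(abs(y)<55)&(z>72)&(z<150)
p=L[mk&(z<130)];print(len(p),"z",np.percentile(z[mk],[0,1,50]),"y",np.percentile(p[:,1],[0,1,5,50,95,99,100]).round(1))
for lo,hi in((85,95),(95,105),(105,115),(115,125),(125,135)):
    k=p[(p[:,2]>lo)&(p[:,2]<hi)]
    if len(k)>5:
        print(lo,len(k),"x med",np.median(k[:,0]).round(2),"slope x/y",np.polyfit(k[:,1],k[:,0],1).round(3),"y",k[:,1].min().round(1),k[:,1].max().round(1))
# scene bias: fixed relays +x faces (expected 122), -y faces (expected row y -17)
for yc in(0,-70,70):
    k=L[(x>105)&(x<130)&(abs(y-yc)<12)&(z>40)&(z<66)];print("relay",yc,len(k),"+x face",np.median(k[:,0]).round(2))
    k=L[(abs(x-105)<12)&(abs(y-yc+17)<6)&(z>40)&(z<66)];print("   -y face",len(k),np.median(k[:,1]).round(2))
T=np.load("top0.npz");L=local("top",T["d"]);x,y,z=L[...,0],L[...,1],L[...,2]
k=(abs(x)<30)&(abs(y)<60)
for lo,hi in((38,60),(25,38),(12,25)):
    j=L[k&(z>lo)&(z<hi)];print("channel z",lo,len(j),"x",np.percentile(j[:,0],[2,50,98]).round(1),"y",np.percentile(j[:,1],[2,98]).round(1))
E
```

```text
217 z [ 89.44379348  90.91890866 116.95593395] y [-40.7 -39.3 -37.3  -2.4  37.   40.2  42.1]
85 26 x med 0.88 slope x/y [-0.001  0.748] y -38.2 35.0
95 54 x med 0.97 slope x/y [0.006 1.004] y -39.4 37.4
105 58 x med 1.18 slope x/y [0.001 0.963] y -40.7 40.2
115 54 x med 1.24 slope x/y [-0.005  1.156] y -38.5 42.1
125 25 x med 1.51 slope x/y [0.006 1.782] y -39.7 39.7
relay 0 32 +x face 120.51
   -y face 52 -18.11
relay -70 38 +x face 120.41
   -y face 52 -88.3
relay 70 33 +x face 120.98
   -y face 50 52.16
channel z 38 143 x [-11.1   4.7  10.5] y [-44.7  45.9]
channel z 25 44 x [-8.1 -4.1  3.7] y [-44.8  47.9]
channel z 12 97 x [-26.4   0.6  28. ] y [-58.3  58.9]
```

Run:
```python
from m import *
st()
for n in("scene","top"):
    im,d=capture(n);L=local(n,d);x,y,z=L[...,0],L[...,1],L[...,2];w=(im.min(2)>120)
    for lo,hi in((85,145),(135,165)):
        k=L[(abs(x)<15)&(abs(y)<60)&(z>lo)&(z<hi)&w]; 
        if len(k)>4: print(n,lo,len(k),"x",np.median(k[:,0]).round(1),"y",np.percentile(k[:,1],[0,3,50,97,100]).round(1))
# holder in the rack in both first pictures, rack frame yaw 12
b=np.radians(12.2);e=np.array([-np.sin(b),np.cos(b)]);H=np.array([.5535,-.249])
for n in("scene","top"):
    A=np.load(n+"0.npz");P=cloud(n,A["d"]);q=P[...,:2]-H;u=q@np.array([np.cos(b),np.sin(b)]);v=q@e;zz=P[...,2]
    k=(abs(u)<.015)&(abs(v)<.06)&(zz>.04)&(zz<.1);print(n,"rack holder",k.sum(),"v",(np.percentile(v[k],[0,3,97,100])*1000).round(1),"u",(np.median(u[k])*1000).round(1),"ztop",zz[k].max())
```

```text
t 9.98 grasp [0.5042 0.0546 0.1559] yaw 4.5 tilt [ 0.0061 -0.0035] F [ 0.1 -0.8 -0.6] gap 0.0122
scene 135 34 x 1.8 y [-37.8 -34.6 -21.1  -6.2  -3.4]
scene rack holder 367 v [-45.7 -44.1  31.1  35.4] u 0.9 ztop 0.08195515231768744
top rack holder 114 v [-42.4 -35.3  34.4  36.7] u -0.3 ztop 0.08311633494755058
```

```bash
python3 -c "
from h import *
st();go((.5041,.0541,.105),4.2)"
python3 -m handwheel '[[[-0.05,0,2],[0.006,0.004,0.005],-1],[[-0.05,0,3.4],[0.006,0.004,0.005],-1],[[-0.05,0,4.1],[0.006,0.004,0.005],-1],[[-0.05,0,4.5],[0.006,0.004,0.005],-1],[[-0.05,0,4.8],[0.006,0.004,0.005],-1],[[-0.05,0,5.1],[0.006,0.004,0.005],-1],[[-0.05,0,5.1],[0.006,0.004,0.005],-1]]'
python3 - <<'E'
from m import *
st();go((.5041,.0541,.09),4.2)
im,d=capture("scene");cv2.imwrite("pics/s4.png",cv2.resize(im[110:215,200:340],(800,600),interpolation=2))
L=local("scene",d);x,y,z=L[...,0],L[...,1],L[...,2]
k=L[(abs(x)<15)&(abs(y)<60)&(z>58)&(z<85)];print(len(k),"x",np.median(k[:,0]).round(1),np.polyfit(k[:,2],k[:,0],1).round(3),"y",np.percentile(k[:,1],[0,3,97,100]).round(1))
E
```

```text
t 10.08 grasp [0.5041 0.0544 0.1555] yaw 4.47 tilt [ 0.0054 -0.0034] F [ 0.1  0.1 -0.7] gap 0.012
shift [-0.07  0.05  5.05] rot [0.005 0.004 0.005]
clock: 10.67
tcp_pos: [0.5036, 0.0542, 0.2595]
tool_rot: [-0.0, 0.681, 0.732, -0.0]
force: [-0.6, 0.4, -0.7]
finger_gap: 0.0122
t 10.67 grasp [0.5035 0.0542 0.1045] yaw 4.18 tilt [-0.0008  0.0001] F [-0.6  0.4 -0.7] gap 0.0122
shift [-0.01  0.05  1.45] rot [-0.001 -0.    -0.   ]
125 x 0.2 [ 0.045 -3.07 ] y [-42.3 -40.6  37.5  40. ]
```

View pics/s4.png

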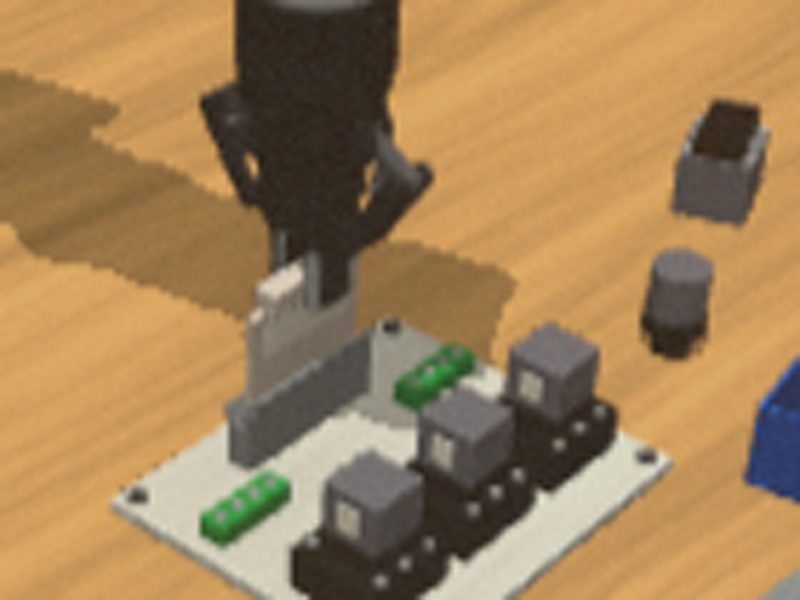

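The plate is above and inside the channel mouth, centred along it with no contact force. Continuing down.

```bash
python3 -m handwheel '[[[0,0.08,0.3],[0,0,0],-1],[[0,0.08,0.6],[0,0,0],-1],[[0,0.08,0.9],[0,0,0],-1],[[0,0.08,1.2],[0,0,0],-1],[[0,0.08,1.3],[0,0,0],-1]]' 100
python3 -c "
from h import *
st()"
```

```text
clock: 11.13
tcp_pos: [0.5043, 0.0543, 0.2462]
tool_rot: [-0.0, 0.681, 0.732, -0.0]
force: [-0.8, 0.4, -1.1]
finger_gap: 0.0116
t 11.13 grasp [0.5041 0.0543 0.0912] yaw 4.19 tilt [-0.0011  0.0001] F [-0.8  0.4 -1.1] gap 0.0116
```

Free of contact. Now down to the clip and a gentle press.

```bash
python3 -m handwheel '[[[0,0,0.2],[0,0,0],-1],[[0,0,0.4],[0,0,0],-1],[[0,0,0.6],[0,0,0],-1],[[0,0,0.8],[0,0,0],-1],[[0,0,0.9],[0,0,0],-1]]'
python3 -c "
from h import *
st()"
python3 -m handwheel '[[[0,0,0.1],[0,0,0],-1],[[0,0,0.2],[0,0,0],-1],[[0,0,0.3],[0,0,0],-1],[[0,0,0.35],[0,0,0],-1]]'
python3 -c "
from h import *
st()"
```

```text
clock: 11.55
tcp_pos: [0.5044, 0.0544, 0.2372]
tool_rot: [-0.0, 0.681, 0.732, -0.0]
force: [-0.8, 0.7, 8.1]
finger_gap: 0.0118
t 11.55 grasp [0.5043 0.0545 0.0822] yaw 4.19 tilt [-0.0008  0.0002] F [-0.8  0.7  8.1] gap 0.0118
clock: 11.88
tcp_pos: [0.5046, 0.0546, 0.2341]
tool_rot: [-0.0, 0.681, 0.732, -0.0]
force: [-3.5, -0.2, 20.8]
finger_gap: 0.0117
t 11.88 grasp [0.5046 0.0546 0.0791] yaw 4.19 tilt [-0.0002  0.    ] F [-3.5 -0.2 20.8] gap 0.0117
```

```bash
python3 -m handwheel '[[[0,0,0.05],[0,0,0],-1],[[0,0,0.08],[0,0,0],-1],[[0,0,0.08],[0,0,0],-1],[[0,0,0.08],[0,0,0],-1]]'
python3 - <<'E'
from m import *
st()
im,d=capture("scene");cv2.imwrite("pics/s5.png",cv2.resize(im[90:240,150:350],(800,600),interpolation=2))
L=local("scene",d);x,y,z=L[...,0],L[...,1],L[...,2]
k=L[(abs(x)<15)&(abs(y)<60)&(z>48)&(z<66)];print(len(k),"x",np.median(k[:,0]).round(1),np.polyfit(k[:,2],k[:,0],1).round(3),"y",np.percentile(k[:,1],[0,3,97,100]).round(1))
k=L[(abs(x)<12)&(y<-15)&(y>-35)&(z>60)];print("rib top z",np.percentile(k[:,2],[50,90,98]).round(1))
capture("top");capture("top");capture("top");st()
E
```

```text
clock: 12.22
tcp_pos: [0.5048, 0.0548, 0.2341]
tool_rot: [0.0, 0.681, 0.733, 0.0]
force: [-5.9, -2.1, 21.2]
finger_gap: 0.012
t 12.22 grasp [0.5049 0.0547 0.0791] yaw 4.2 tilt [ 0.0006 -0.0005] F [-5.9 -2.1 21.2] gap 0.012
99 x 2.9 [-0.107 10.654] y [-48.  -42.5  40.3  45.8]
rib top z [224.7 496.  501.6]
t 12.42 grasp [0.5049 0.0547 0.0791] yaw 4.19 tilt [ 0.0006 -0.0006] F [-5.5 -0.7 21.3] gap 0.0116
```

View pics/s5.png

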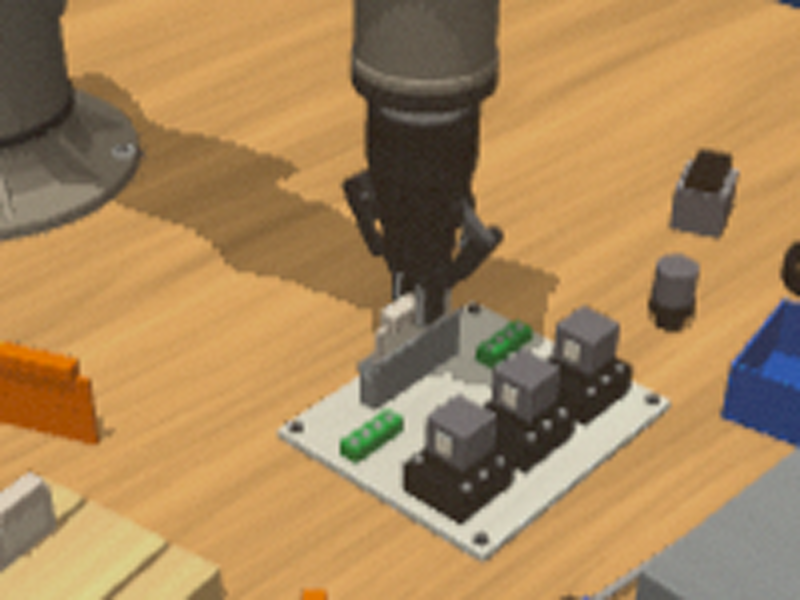

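Run:
```python
from m import *
im,d=capture("scene");L=local("scene",d);x,y,z=L[...,0],L[...,1],L[...,2]
k=(abs(x)<14)&(y<-13)&(y>-32)&(z>55)&(z<95);print("rib n",k.sum(),"z pct",np.percentile(z[k],[50,80,95,100]).round(1),"x",np.median(x[k]).round(1))
k=(abs(x)<14)&(y<-32.5)&(y>-45)&(z>45)&(z<95);print("shoulder z",np.percentile(z[k],[50,90,100]).round(1))
A=np.load("scene0.npz");P=cloud("scene",A["d"]);b=np.radians(12.2);q=P[...,:2]-[.5535,-.249];u=q@[np.cos(b),np.sin(b)];v=q@[-np.sin(b),np.cos(b)];zz=P[...,2]*1000
k=(abs(u)<.014)&(v<-.015)&(v>-.034)&(zz>50)&(zz<95);print("rack rib z",np.percentile(zz[k],[50,80,95,100]).round(1))
k=(abs(u)<.014)&(v<-.0385)&(v>-.05)&(zz>40)&(zz<95);print("rack shoulder z",np.percentile(zz[k],[50,90,100]).round(1))
st()
```

```text
rib n 60 z pct [76.9 82.6 83.9 84.6] x 3.4
shoulder z [54.  69.8 73.9]
rack rib z [75.  78.1 79.5 82. ]
rack shoulder z [56.1 65.7 66.8]
t 12.47 grasp [0.5049 0.0547 0.0792] yaw 4.19 tilt [ 0.0007 -0.0005] F [-6.  -1.3 21.7] gap 0.0115
```

```bash
python3 -c "
from cell import job_done
print(job_done())"
```

```text
the job is handed in; nothing more can be done
None
```

I plugged the relay into the empty socket and let go of it. I then took the wide label holder from the rack and pressed it fully home against the clip. I handed the job in at 12.5 s of the 51 s, with the arm still gripping and pressing the holder.

- **Relay:** its top measures 72.3 mm, against 71.9 and 72.3 mm for the two fixed relays. It stopped hard under a 27 N press, so it is seated.
- **Holder:** it is pressed at about 21 N, steady over the last 0.25 s; the clip needs 12 N. The grip point ended 3.9 mm above its height in the rack, where fully home should be 4.0 mm, so there was no sign of slip. The camera gave the rib top as 4 to 4.5 mm higher, which agrees within its noise.
- **Disagreements:**
  - The two cameras differed by about 1.3 mm.
  - The first top view put the holder 3–4 mm off along its length compared with the later in-hand view. I corrected for that before inserting it.
  - My last estimate of the holder's lean was unusable, because it picked up the shelf edge as well.
- **Other things:** those in the last pictures showed no sign of having moved. I did not re-measure them or check the ones out of frame.

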